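Mount the sharpening stone: stone into holder, holder into the bed

ROBOT

A 6-joint arm with a two-finger parallel gripper is mounted at the origin on the work surface. World frame = base frame: x ahead of the robot, y to its left, z up, the work surface at z = 0. Lengths are in m, angles in rad, forces in N, time in s.
With the tool pointing down it reaches from about 0.35 to 0.8 m from the base axis. Payload 7.3 kg.
Tool frame: the origin (TCP) lies between the finger pads; the fingertips stand 25 mm ahead of it and the grasp point (between the pads) lies 6 mm ahead of it (r.tip_extent is the distance from the TCP to the fingertips, in m); z points along the fingers, y is the direction in which the jaws open and shut (so a half turn about z gives the same grasp; the last joint's range is limited). The gripper opens to 85 mm and grips with 20 to 120 N. Pads are 22 mm wide; open, the fingers measure 114 mm over their backs; the gripper's body (76 mm by 85 mm) begins 54 mm behind the grasp point. The pads swing forward as they close: fully open they stand 13 mm farther back than shut.
Start: joints at [1.089, 0.342, 1.524, -0, 1.275, -0.146], TCP at [0.173, 0.496, 0.256] pointing down, gripper open.
Joint ranges: [-2.53, 2.53], [-0.77, 2.02], [0.04, 2.7], [-1, 4.14], [0.28, 2.66], [-3.11, 3.11]. Speed limits (rad/s): [2.57, 2.57, 3.14, 3.14, 3.14, 3.14].

INTERFACE

Orientations are given as a unit quaternion [x, y, z, w].
In Python, from workcell import r, command_gripper, optics gives the robot as it stands. The module is installed in compiled form; this text tells all that it offers. Calls block until the motion is done:
- r.reach(position, orientation): joint-space move of the TCP to a pose.
- r.move_straight(position, orientation=None, speed=0.15, max_force=None): straight line of the TCP; orientation=None keeps the orientation; speed is the mean speed in m/s. With max_force (N) it stops when the force on the tool has changed by that much, and returns True; else False.
- r.movej(angles): joint-space move.
- command_gripper(opening, force=None): finger opening in m; force is the grip in N (None keeps the last); returns when the fingers have stopped.
- r.hold(seconds).
- r.solve_ik(position, orientation): joint angles nearest the present ones, or None.
- r.read_state(): the state.
- optics.get_image(name): name is "scene" or "top" or "wrist"; returns (picture, depth): 420x560x3 uint8, red, green, blue; 420x560 float32, m along the optical axis (not along the pixel's ray), 0 where there is no reading.
- optics.camera_model(name): a dict with "K" (3x3 intrinsics, pixels), "R" (3x3) and "t" (3): a world point X has camera coordinates R X + t; the wrist camera has in their place "tool_from_camera" (4x4, takes a point from camera to tool coordinates, whose origin is the TCP and whose axes are the flange's). Camera axes: x right, y down, z forward; pixel columns grow to the right and rows downward; lengths in m; the calibration is good to about 2 mm. A picture is of the moment at which its call begins: read the wrist's pose just before it. camera_model takes no time and is no camera call.
A pose or a line that the arm cannot do raises r.PlanningError and nothing moves.
- r.finish_job(): hands the job in, once; it reports no verdict.
The state is a dict: "time_s": time; "joint_positions": joint angles; "dq": joint speeds; "tau": joint torques, N m; "eef_pos": TCP position; "eef_rot": TCP orientation; "contact_force": force on the tool from outside, world axes, zero at the start; "torque": the same for the moment, N m; "grip_width": finger opening in m.
Only numpy, scipy, OpenCV 4.12 (cv2) and the standard library are available. Lean on these libraries where they do the work, as an engineer would, in place of code of your own. Each camera call takes 0.05 s, during which the arm holds its last target.

TASK

Get the chisel-sharpening station ready: while the blue holder stands on the bench, set the red sharpening stone fully down into its pocket. Then carry holder and stone together as one unit to the green bed and slide it under the two steel keeper strips until it is home against the orange stop, with the stone still seated, and let go. Leave the grey stone and everything else on the bench where it is.

Things in the scene. Friction and masses are not known exactly. Their poses are not given: they have to be found in the camera images.
- red_stone_center (a point): Centre of the brick-red sharpening stone, a plain block 70 mm long (its x axis), 36 mm wide (y), 30 mm thick (z), 0.12 to 0.25 kg, loose, lying flat on the bench (its centre 15 mm up). Either end and either face may be used.
- grey_stone_center (a point): Centre of the dark grey stone, the same size as the red one. It and the red stone may lie in either of two places; leave it alone.
- holder_center (a point): Blue holder, loose, about 0.25 kg, standing on the bench; this point is on its middle line 19 mm above its underside (half-way up). Body 84 mm long (x), 48 wide (y), 38 high. Bare-metal foot flange 84 long, 70 wide, 7 thick (11 mm beyond the body on each long side). Ends alike. Grip it across the 48 mm width, fingertips 18 to 25 mm above its underside, to clear the keeper strips.
- holder_pocket (a point): Centre of the floor of the holder's open-topped pocket, 24 mm above its underside; axes as the holder. Pocket 73 mm (x) by 39 mm (y), 14 deep, mouth bevelled outward about 2 mm over the last 4 mm; walls 4.5 to 5.5 mm thick. A seated stone stands 16 mm above the rim, its centre 15 mm above this point.
- bed_channel (a point): Green bed fixed to the bench; point on the channel's centre line, on its floor (12 mm above the bench), where the side walls begin. x along the channel to the stop, y across, z up. Base plate x -120 to +100 mm, 110 wide; from x = -120 to -32 mm an open flat apron to set the holder on. Walls' inner faces y = +-37 mm, flaring to about +-44 at x = -30 (guides 14 mm high).
- bed_home (a point): Point on the channel floor under the holder's middle when it is home, 43 mm along x from bed_channel; same axes. Orange stop: face 42 mm further on, 14 mm high; the flange end meets it.
- bed_keepers (a point): Point midway between the two steel keeper strips, level with their upper faces (14 mm above the floor), 54 mm along x from bed_channel. Strips x = 16 to 92 mm from bed_channel, inner edges y = +-29 mm, undersides 9 to 10 mm above the floor; the 7 mm flange slides under them. Tilted lead-ins at x = 1 to 18 mm rise to 18 mm above the floor: keep fingertips higher than that.
- flat_chisel_center (a point): Middle of a steel flat chisel, about 210 mm long (x), 14 mm thick, lying; bystander.
- point_chisel_center (a point): Middle of a steel point chisel, about 190 mm long (x), 12 mm thick, lying; bystander.
- mallet_center (a point): Near the head of a stone hammer, 210 mm long (x), head 95 mm wide, 48 mm high, lying; bystander.
- brush_grip (a point): Handle of a dusting brush lying along its x; bystander.
- finial: Small carved grey stone finial, 64 mm across, 82 mm tall, standing; origin under its centre; bystander.
- tin: Blue closed tin, 72 mm across, 100 mm tall, standing; origin under its centre; bystander.
Things that resemble listed ones, but are neither listed nor needed, are in the scene too. Of the things like the part that bears red_stone_center, leave any that is purple; of the rest the smaller one is meant.

How it is judged:
By the outcome, as a careful person would: the job done as asked, in the order asked, and still so for the second after the job is handed in, with the robot touching nothing.
It also fails if it takes over 64 s, if anything falls off the work surface, if the arm or the gripper's body presses on something with over 40 N, if the wrist force passes 120 N, or if a joint passes its speed limit or range.

## Working session

There is one attempt and no reset: what is moved stays moved. The work goes in short steps, each a Python script; the robot and the scene stay as the last script left them, time stands still between calls to the robot, and variables do not carry over. Pictures are saved under pics/ and viewed, and the job is handed in when it is done.

```bash
ls; mkdir -p pics; python3 - <<'E'
from workcell import r, command_gripper, optics
import cv2,numpy as np
for n in ("scene","top"):
    im,d=optics.get_image(n)
    cv2.imwrite(f"pics/{n}0.png",cv2.resize(im[:,:,::-1],(784,588),interpolation=cv2.INTER_CUBIC))
    np.savez(f"{n}0.npz",im=im,d=d)
    m=optics.camera_model(n); print(n,{k:np.round(v,3).tolist() for k,v in m.items()}); print((d==0).mean())
print(r.read_state())
E
```

```text
pics
scene {'K': [[489.903, 0.0, 285.126], [0.0, 489.903, 214.015], [0.0, 0.0, 1.0]], 'R': [[-0.591, 0.807, -0.018], [0.63, 0.447, -0.635], [-0.505, -0.387, -0.772]], 't': [0.369, -0.33, 1.692]}
0.0039115646258503405
top {'K': [[380.597, 0.0, 273.422], [0.0, 380.597, 203.505], [0.0, 0.0, 1.0]], 'R': [[0.004, -1.0, -0.005], [-0.986, -0.003, -0.167], [0.167, 0.006, -0.986]], 't': [-0.004, 0.597, 0.994]}
0.003860544217687075
{'time_s': 0.1, 'joint_positions': array([ 1.08899655e+00,  3.42661868e-01,  1.52490258e+00, -3.14105732e-05,
        1.27544053e+00, -1.45986592e-01]), 'dq': array([ 0.00126511, -0.00178362, -0.00246973,  0.00061502,  0.00090831,
       -0.00037519]), 'tau': array([ 1.28769050e-03, -4.34451091e+01, -2.46491468e+01, -1.45659660e-04,
        4.67798382e-03, -3.64244340e-05]), 'eef_pos': array([0.17283429, 0.49538854, 0.25569747]), 'eef_rot': array([ 1.67114191e-01,  9.85937294e-01, -6.76296040e-04, -2.03749280e-04]), 'contact_force': array([-0.11000153, -0.29150963,  0.75758313]), 'torque': array([-0.02155098,  0.0170109 , -0.03070915]), 'grip_width': 0.08527073784346006}
```

View pics/top0.png

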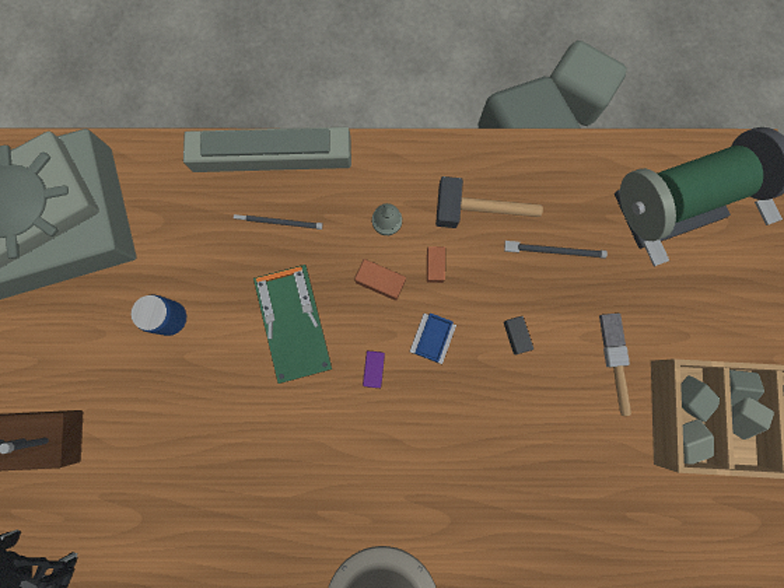

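View pics/scene0.png

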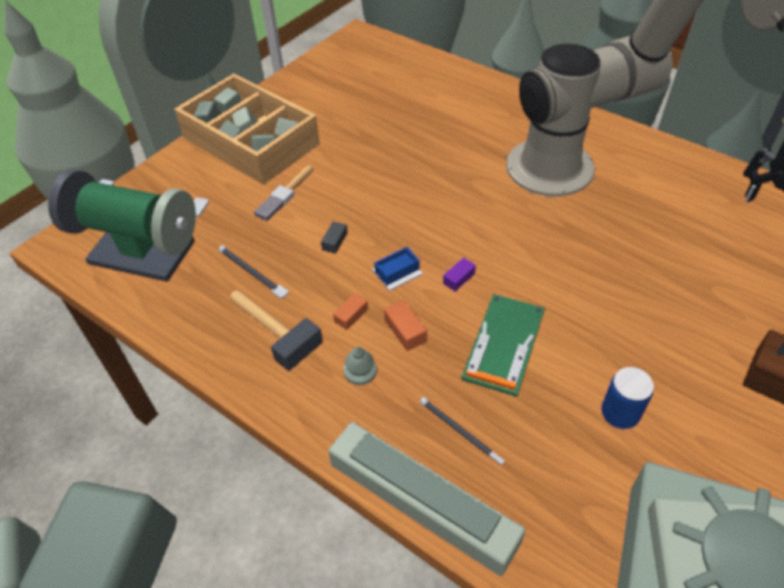

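The top view shows a small brick-red block at (436,264), a larger red block at (381,279) and a purple one at (374,369). The dark grey stone is at (519,335), the holder at (433,338), and the bed runs from its apron at (303,375) to the orange stop at (278,273). "Not purple, smaller of the rest" points to (436,264). I'll measure its size and check it in a crop.

```bash
cat > h.py <<'E'
import cv2,numpy as np
from workcell import r, command_gripper, optics
from scipy.spatial.transform import Rotation as Rot
def cam(n,state=None):
    m=optics.camera_model(n)
    if n!="wrist": return m["K"],np.array(m["R"]),np.array(m["t"])
    T=np.eye(4);T[:3,:3]=Rot.from_quat(state["eef_rot"]).as_matrix();T[:3,3]=state["eef_pos"]
    T=np.linalg.inv(T@np.array(m["tool_from_camera"]))
    return m["K"],T[:3,:3],T[:3,3]
def ray(c,px,z):
    K,R,t=c; px=np.atleast_2d(px).astype(float)
    v=(np.linalg.inv(K)@np.c_[px,np.ones(len(px))].T).T@R
    o=-R.T@t
    s=(np.reshape(z,(-1,))-o[2])/v[:,2]
    return o+v*s[:,None]
def proj(c,X):
    K,R,t=c; p=(K@(R@np.atleast_2d(X).T+np.reshape(t,(3,1)))).T
    return p[:,:2]/p[:,2:]
def cloud(c,d):
    K,R,t=c; v,u=np.indices(d.shape)
    P=np.stack([(u-K[0,2])/K[0,0]*d,(v-K[1,2])/K[1,1]*d,d],-1)
    W=(P-np.reshape(t,3))@R
    W[d==0]=np.nan
    return W
def rect(xy):
    (c,(a,b),ang)=cv2.minAreaRect(np.asarray(xy,np.float32).reshape(-1,1,2))
    if a<b: a,b,ang=b,a,ang+90
    return np.array(c),a,b,(ang+90)%180-90
def snap(n,fn):
    s=r.read_state(); im,d=optics.get_image(n); c=cam(n,s)
    np.savez(fn+".npz",im=im,d=d,K=c[0],R=c[1],t=c[2],s=s["eef_pos"])
    return im,d,c
def load(fn):
    q=np.load(fn+".npz"); return q["im"],q["d"],(q["K"],q["R"],q["t"])
def down(yaw): # tool z down; jaw (y) axis direction at angle yaw (rad) in world
    y=np.array([np.cos(yaw),np.sin(yaw),0]); z=np.array([0,0,-1.]); x=np.cross(y,z)
    return Rot.from_matrix(np.c_[x,y,z]).as_quat()
E
python3 - <<'E'
from h import *
q=np.load("top0.npz"); im,d=q["im"],q["d"]; c=cam("top")
hsv=cv2.cvtColor(im,cv2.COLOR_RGB2HSV)
W=cloud(c,d)
for (x,y) in [(436,264),(381,279),(374,369),(519,335),(433,338),(303,375),(278,273),(265,300),(160,315)]:
    u,v=int(x/1.4),int(y/1.4); print((x,y),im[v,u],hsv[v,u],np.round(W[v,u],4))
crop=im[150:290,170:400]; cv2.imwrite("pics/crop_top.png",cv2.resize(crop[:,:,::-1],None,fx=3.4,fy=3.4,interpolation=cv2.INTER_NEAREST))
E
```

```text
(436, 264) [145  91  67] [  9 137 145] [ 0.6456 -0.1073  0.0293]
(381, 279) [152  97  72] [  9 134 152] [0.6122 0.0023 0.0382]
(374, 369) [102  58 129] [139 140 129] [0.4364 0.0153 0.0302]
(519, 335) [78 80 81] [100   9  81] [ 0.5027 -0.2679  0.0286]
(433, 338) [ 48  75 121] [109 154 121] [ 0.4969 -0.1002  0.0257]
(303, 375) [60 97 78] [75 97 97] [0.4252 0.1577 0.0071]
(278, 273) [188 105  55] [ 11 180 188] [0.6257 0.2117 0.0243]
(265, 300) [153 155 159] [110  10 159] [0.5712 0.2345 0.0264]
(160, 315) [156 157 161] [114   8 161] [0.5312 0.41   0.1023]
```

View pics/crop_top.png

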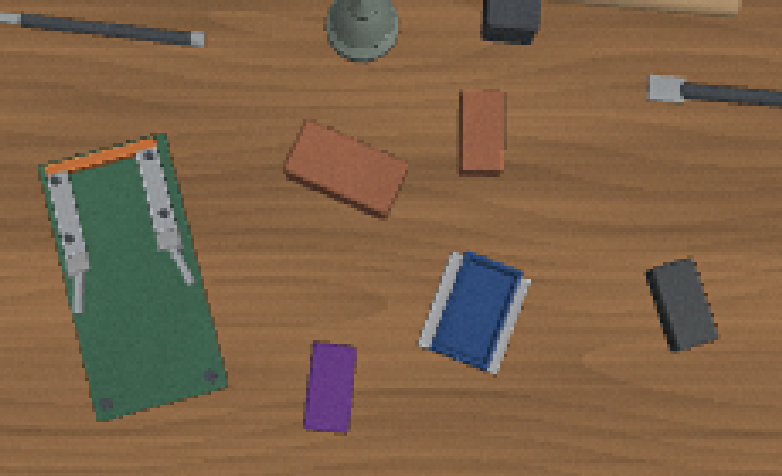

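The crop shows the red stone at (482,132), a clearly larger red block at (345,168), the purple one at (330,388), and the holder with its pocket up at (475,312). I'll get rough sizes, then refine with the wrist camera.

```bash
cat >> h.py <<'E'
def comps(mask,amin=80):
    n,l,s,ce=cv2.connectedComponentsWithStats(mask.astype(np.uint8))
    return [(l==i) for i in range(1,n) if s[i,4]>=amin]
def pix(m):
    v,u=np.nonzero(m); return np.c_[u,v]
E
python3 - <<'E'
from h import *
q=np.load("top0.npz"); im,d=q["im"],q["d"]; c=cam("top"); W=cloud(c,d)
hsv=cv2.cvtColor(im,cv2.COLOR_RGB2HSV).astype(int); H,S,V=hsv[...,0],hsv[...,1],hsv[...,2]
Z=W[...,2]
def show(name,mask,z,amin=60):
    for m in comps(mask,amin):
        p=pix(m); X=ray(c,p,z)[:,:2]; cc,a,b,ang=rect(X)
        print(name,len(p),np.round(p.mean(0)*1.4),np.round(cc,4),round(a+.0026,4),round(b+.0026,4),round(ang,1),"z",round(float(np.nanmedian(Z[m])),4))
roi=np.zeros_like(H,bool); roi[150:290,170:400]=1
show("red",(im[...,0]>130)&(im[...,0]>1.45*im[...,1])&(Z>.018)&roi,.03)
show("grey",(S<40)&(V<110)&(Z>.018)&roi,.03)
show("blue",(H>95)&(H<125)&(S>90)&(V>60)&roi,.03)
show("green",(H>60)&(H<95)&(S>70)&roi,.012)
show("orange",(H<15)&(S>165)&(V>150)&roi,.026)
m=optics.camera_model("wrist"); print(np.round(m["tool_from_camera"],3), np.round(m["K"],1))
E
```

```text
red 286 [436. 263.] [ 0.6471 -0.1088] 0.0692 0.0337 -0.6 z 0.0296
red 517 [380. 278.] [0.6155 0.0039] 0.0936 0.0482 65.9 z 0.0398
red 96 [279. 274.] [0.6225 0.2074] 0.0954 0.0117 -74.6 z 0.0253
grey 146 [383. 219.] [ 0.7375 -0.0029] 0.0535 0.0392 51.2 z 0.0484
grey 167 [448. 217.] [ 0.7404 -0.1343] 0.0488 0.0352 -89.9 z 0.047
grey 331 [519. 335.] [ 0.5029 -0.268 ] 0.0705 0.0403 16.3 z 0.0298
blue 556 [433. 337.] [ 0.4978 -0.1017] 0.088 0.052 -21.0 z 0.0254
green 2235 [295. 332.] [0.527  0.1818] 0.2204 0.1106 15.3 z 0.0117
orange 90 [278. 274.] [0.6235 0.2083] 0.0958 0.0108 -74.5 z 0.0253
[[-0.001 -0.956 -0.294  0.075]
 [ 1.    -0.001 -0.     0.   ]
 [-0.    -0.294  0.956 -0.118]
 [ 0.     0.     0.     1.   ]] [[292.5   0.  278.2]
 [  0.  292.5 214.9]
 [  0.    0.    1. ]]
```

Sizes agree. The red stone measures 69×34 mm with its top at 30 mm, the decoy red block 94×48×40, the holder body 88×52, and the bed 220×110 with its plate at 12 mm. Next I'll take wrist views of the bed, then of the stone and holder.

```bash
python3 - <<'E'
from h import *
a=np.deg2rad
print(r.tip_extent, r.read_state()["time_s"])
r.reach([0.50,0.175,0.20],down(a(105.3)))
im,d,c=snap("wrist","w_bed"); cv2.imwrite("pics/w_bed.png",cv2.resize(im[:,:,::-1],(784,588)))
r.reach([0.555,-0.105,0.18],down(a(90)))
im,d,c=snap("wrist","w_sh"); cv2.imwrite("pics/w_sh.png",cv2.resize(im[:,:,::-1],(784,588)))
s=r.read_state(); print(s["time_s"],s["eef_pos"],s["joint_positions"],r.tip_extent)
E
```

```text
0.025 0.1
2.9917 [ 0.55510296 -0.1034457   0.1801933 ] [-3.20185427e-01  4.82858626e-01  1.52415998e+00  4.82815164e-04
  1.13454075e+00 -1.89314523e+00] 0.025
```

View pics/w_bed.png

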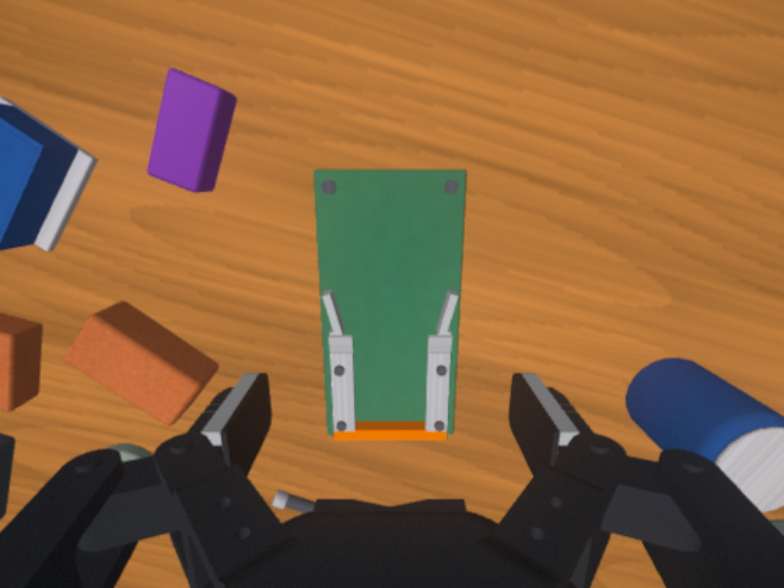

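View pics/w_sh.png

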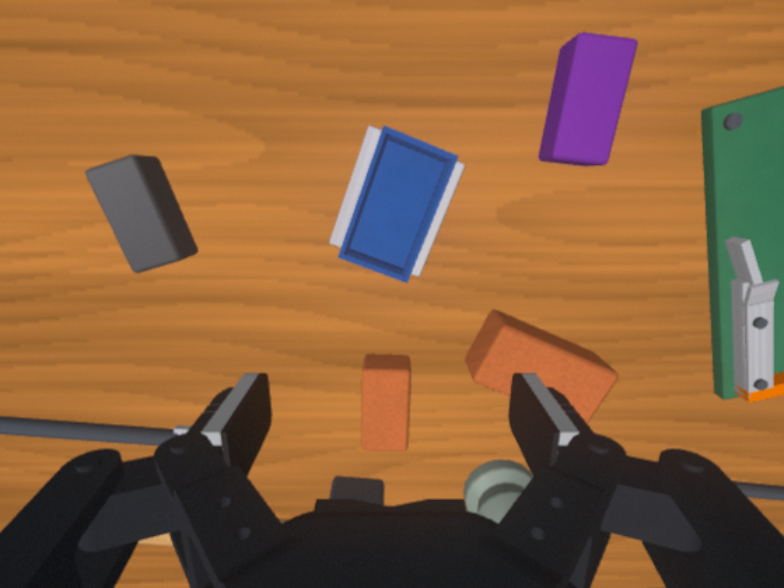

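In the bed view, the apron is centred at (390,230), the keepers are at (341,385) and (438,385), and the orange stop is at (390,432). In the second view the stone is at (386,402) and the holder at (398,205), with its pocket open upward. Now the precise measurements.

```bash
python3 - <<'E'
from h import *
im,d,c=load("w_sh"); W=cloud(c,d); Z=W[...,2]
hsv=cv2.cvtColor(im,cv2.COLOR_RGB2HSV).astype(int); H,S,V=hsv[...,0],hsv[...,1],hsv[...,2]
def show(name,mask,z,c,Z,amin=150):
    for m in comps(mask,amin):
        p=pix(m); X=ray(c,p,z)[:,:2]; cc,a,b,ang=rect(X)
        print(name,len(p),np.round(p.mean(0)*1.4),np.round(cc,4),round(a+.001,4),round(b+.001,4),round(ang,2),"z",np.round(np.nanpercentile(Z[m],[10,50,90]),4))
red=(H<12)&(S>150)&(im[...,0]>130)
for u,v in [(275,287),(275,258),(285,150)]: print(im[v,u],hsv[v,u],W[v,u])
show("redtop",red&(Z>.0265)&(Z<.034),.03,c,Z)
# holder rim: blue, z>.03
blue=(H>100)&(H<118)&(S>140)
show("blue all",blue,.038,c,Z)
show("rim",blue&(Z>.034),.038,c,Z,60)
show("pocket floor",blue&(Z<.030)&(Z>.02),.024,c,Z)
fl=(S<45)&(V>120)
show("flange",fl&(Z<.012)&(Z>.002),.007,c,Z,60)
im,d,c=load("w_bed"); W=cloud(c,d); Z=W[...,2]
hsv=cv2.cvtColor(im,cv2.COLOR_RGB2HSV).astype(int); H,S,V=hsv[...,0],hsv[...,1],hsv[...,2]
show("green",(H>60)&(H<95)&(S>70)&(abs(Z-.012)<.005),.012,c,Z)
show("keep",(S<45)&(V>120)&(abs(Z-.026)<.006),.026,c,Z)
show("orange",(H<16)&(S>190)&(abs(Z-.026)<.004),.026,c,Z,40)
E
```

```text
[200 111  60] [ 11 178 200] [ 0.64100106 -0.10690364  0.02956794]
[127  71  42] [ 10 171 127] [ 0.61358933 -0.10695308  0.01781158]
[ 53  93 162] [109 172 162] [ 0.50207669 -0.09742933  0.02373559]
redtop 1917 [385. 408.] [ 0.6474 -0.1066] 0.0708 0.035 -1.06 z [0.0293 0.0302 0.031 ]
blue all 4781 [398. 203.] [ 0.4996 -0.1001] 0.0836 0.0479 -20.79 z [0.0234 0.0245 0.0382]
rim 1150 [402. 203.] [ 0.4996 -0.1001] 0.0836 0.0479 -20.79 z [0.0361 0.038  0.039 ]
pocket floor 3556 [397. 204.] [ 0.4998 -0.0996] 0.0749 0.0406 -20.85 z [0.0233 0.0242 0.0252]
flange 838 [355. 185.] [ 0.4888 -0.1281] 0.0838 0.0102 -20.87 z [0.0062 0.0072 0.0081]
flange 542 [438. 218.] [ 0.5106 -0.0705] 0.0836 0.0072 -20.79 z [0.0062 0.0072 0.0082]
green 14398 [388. 278.] [0.5292 0.1838] 0.2175 0.1088 15.34 z [0.0113 0.0122 0.0131]
green 345 [452. 366.] [0.5615 0.2453] 0.1228 0.0072 15.32 z [0.0113 0.0123 0.0132]
keep 1195 [341. 370.] [0.5748 0.1567] 0.1193 0.0211 17.25 z [0.0254 0.0264 0.0278]
keep 1257 [439. 369.] [0.555  0.2311] 0.12 0.0213 13.57 z [0.0252 0.0263 0.0279]
orange 320 [390. 431.] [0.6232 0.2111] 0.0625 0.0131 -74.7 z [0.023  0.0259 0.0269]
```

All of this checks out: stone top 71×35 mm at z 30 mm, rim at 38, pocket floor at 24 and flange at 7 mm, and the plate 218×109 mm at z 12 mm. The pads swing as they close, so before grasping I'll measure where the fingertips really are at the working openings.

```bash
python3 - <<'E'
from h import *
a=np.deg2rad
r.reach([0.6474,-0.1066,0.13],down(a(88.94)))
command_gripper(0.050)
im,d,c=snap("wrist","w_g"); s=r.read_state(); W=cloud(c,d)
print(s["eef_pos"],s["grip_width"],s["time_s"])
cv2.imwrite("pics/w_g.png",cv2.resize(im[:,:,::-1],(784,588)))
Z=W[...,2]
near=(abs(W[...,0]-.647)<.02)&(Z>.07)
for sgn in (1,-1):
    m=near&(sgn*(W[...,1]+.1066)>.01)&(abs(W[...,1]+.1066)<.08)
    print(sgn,m.sum(),np.nanpercentile(Z[m],[0,.5,1,2,5]) if m.any() else None, np.nanmin(abs(W[...,1]+.1066)[m]) if m.any() else None)
E
```

```text
[ 0.64731733 -0.10676248  0.13052508] 0.050346860244369816 3.9833
1 20237 [0.10879155 0.1151898  0.11843582 0.12359869 0.13664953] 0.010001823422478073
-1 19742 [0.10874405 0.1153235  0.11821107 0.12335086 0.13600047] 0.010011281572830683
```

View pics/w_g.png

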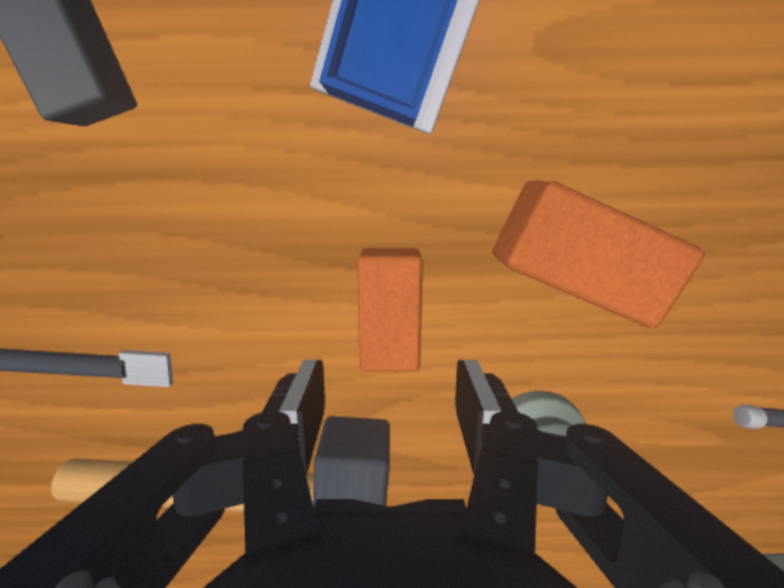

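The fingertips are 21.8 mm ahead of the TCP at 50 mm opening, 3 mm short of nominal. The view shows the stone at (390,310), with room on both sides for the fingers. I'll re-measure it from this view and grasp it with the tips about 16 mm up, so they stay above the pocket rim.

```bash
python3 - <<'E'
from h import *
a=np.deg2rad
im,d,c=load("w_g"); W=cloud(c,d); Z=W[...,2]
hsv=cv2.cvtColor(im,cv2.COLOR_RGB2HSV).astype(int); H,S,V=hsv[...,0],hsv[...,1],hsv[...,2]
best=None
for m in comps((H<12)&(S>150)&(im[...,0]>130)&(Z>.0265)&(Z<.034),300):
    p=pix(m); cc,A,B,ang=rect(ray(c,p,.03)[:,:2]); print(np.round(p.mean(0)*1.4),cc,A,B,ang)
    if best is None or np.hypot(*(cc-[.647,-.107]))<np.hypot(*(best[0]-[.647,-.107])): best=(cc,A,B,ang)
cc,A,B,ang=best
assert abs(cc[0]-.647)<.004 and abs(cc[1]+.107)<.004 and abs(A-.07)<.003 and abs(ang)<4
q=down(a(90+ang)); 
command_gripper(0.060)
r.move_straight([cc[0],cc[1],.06],q,speed=.15)
hit=r.move_straight([cc[0],cc[1],.0395],q,speed=.06,max_force=15); print("hit",hit)
command_gripper(0.030,40)
s=r.read_state(); print(s["eef_pos"],s["grip_width"],s["contact_force"])
r.move_straight([cc[0],cc[1],.15],q,speed=.12)
s=r.read_state(); print(s["eef_pos"],s["grip_width"],s["contact_force"],s["time_s"])
im,d,c=snap("wrist","w_lift"); cv2.imwrite("pics/w_lift.png",cv2.resize(im[:,:,::-1],(784,588)))
E
```

```text
[389. 312.] [ 0.64783818 -0.10678395] 0.0683891773223877 0.03484750911593437 -1.0973281860351562
hit False
[ 0.64819002 -0.1068978   0.04006291] 0.03498458796252292 [0.41217973 0.52033497 1.60664287]
[ 0.64730875 -0.10662884  0.14895956] 0.0350364405145294 [-0.94705326 -0.60868187 -2.43964122] 6.775
```

View pics/w_lift.png

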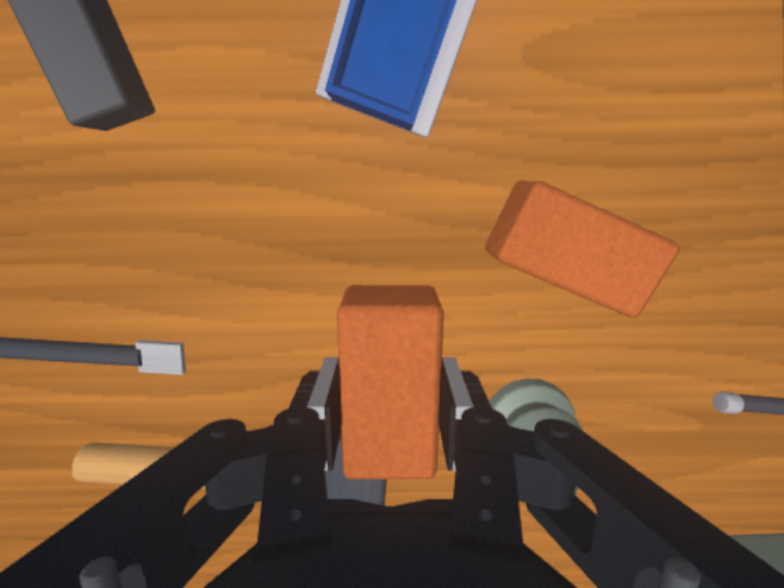

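The stone is held at (390,382), about centred between the pads. I'll measure its offset and tilt in the tool frame, then hover beside the holder for a fresh close look.

```bash
cat >> h.py <<'E'
def stone_in_grip(fn,s_pos,yaw):
    """top face of held stone: center in tool frame (x,y in tool axes), height, tilt"""
    im,d,c=load(fn); W=cloud(c,d)
    hsv=cv2.cvtColor(im,cv2.COLOR_RGB2HSV).astype(int)
    m=(hsv[...,0]<12)&(hsv[...,1]>140)&(im[...,0]>130)
    P=W-s_pos
    m&=(np.hypot(P[...,0],P[...,1])<.05)&(abs(P[...,2])<.03)
    m=max(comps(m,100),key=lambda q:q.sum())
    X=P[m]; 
    y=np.array([np.cos(yaw),np.sin(yaw),0]); x=np.cross(y,[0,0,-1.])
    L=np.c_[X@x,X@y,X[:,2]]
    top=np.percentile(L[:,2],60); 
    k=abs(L[:,2]-top)<.004
    A=np.c_[L[k,:2],np.ones(k.sum())]; co,*_=np.linalg.lstsq(A,L[k,2],rcond=None)
    px=pix(m)[k]
    G=ray(c,px,s_pos[2]+co[2])-s_pos
    return rect(np.c_[G@x,G@y]),co
E
python3 - <<'E'
from h import *
a=np.deg2rad; q=np.load("w_lift.npz")
print(stone_in_grip("w_lift",q["s"],a(88.9)))
yaw=a(90-20.85)
# hover such that the camera sees holder: shift along tool x so held stone isn't over it
ux=np.array([np.sin(yaw)*-1,np.cos(yaw),0]); print(ux)
p=np.array([.4997,-.0998,0])-ux*.05
p[2]=.16
r.reach(p,down(yaw)); r.hold(.2)
im,d,c=snap("wrist","w_h2"); s=r.read_state(); print(s["eef_pos"],s["time_s"],s["joint_positions"][5])
cv2.imwrite("pics/w_h2.png",cv2.resize(im[:,:,::-1],(784,588)))
W=cloud(c,d); Z=W[...,2]
print(stone_in_grip("w_h2",np.load("w_h2.npz")["s"],yaw))
hsv=cv2.cvtColor(im,cv2.COLOR_RGB2HSV).astype(int); H,S,V=hsv[...,0],hsv[...,1],hsv[...,2]
blue=(H>100)&(H<118)&(S>140)
for n,m,z in [("all",blue,.038),("rim",blue&(Z>.034),.038),("floor",blue&(Z<.028)&(Z>.02),.024)]:
    for k in comps(m,150): print(n,k.sum(),[np.round(v,4) for v in rect(ray(c,pix(k),z)[:,:2])])
E
```

```text
((array([6.11580908e-04, 4.12315130e-05]), 0.0689864233136177, 0.034838851541280746, 0.24325844645500183), array([-0.00214008,  0.00520414, -0.00990091]))
[-0.93451543  0.35592262  0.        ]
[ 0.54712586 -0.11750528  0.15956341] 7.5667 -1.5562490675628402
((array([4.02163714e-04, 2.95378268e-05]), 0.06855902075767517, 0.03479764610528946, 0.10202991962432861), array([-0.00254103,  0.00500835, -0.00987131]))
all 5347 [array([ 0.4986, -0.0997]), np.float64(0.0799), np.float64(0.0469), np.float64(-20.8331)]
rim 1187 [array([ 0.4986, -0.0997]), np.float64(0.0799), np.float64(0.0469), np.float64(-20.8331)]
floor 4074 [array([ 0.4999, -0.0999]), np.float64(0.0737), np.float64(0.0397), np.float64(-20.8329)]
```

View pics/w_h2.png

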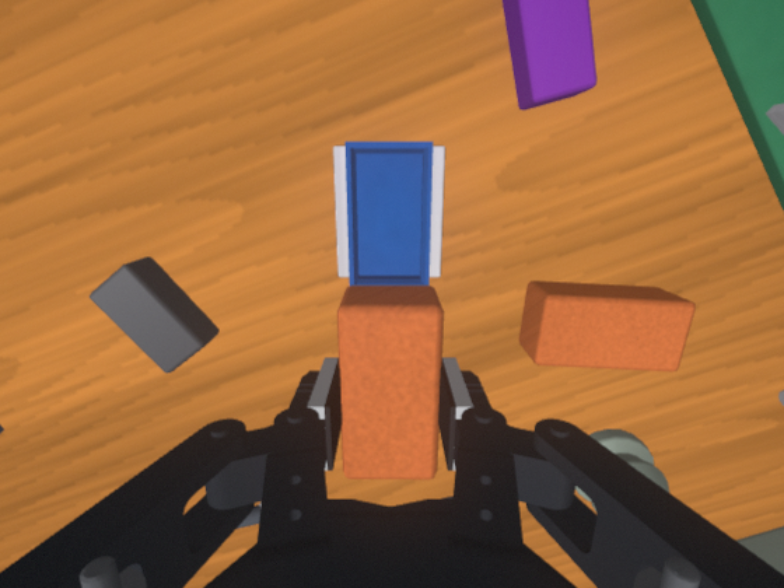

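The held stone is level and only 0.5 mm off-centre, with its top 9.9 mm below the TCP. The pocket is at (0.4999,-0.0999), turned -20.8°, so I'll insert with a force guard.

```bash
python3 - <<'E'
from h import *
a=np.deg2rad; yaw=a(90-20.84); q=down(yaw); ux=np.array([-np.sin(yaw)*1,np.cos(yaw),0])
ux=np.cross([np.cos(yaw),np.sin(yaw),0],[0,0,-1.]);print(ux)
p=np.array([.4998,-.0999,0])-ux*.0005
r.move_straight([*p[:2],.10],q,speed=.12)
r.move_straight([*p[:2],.080],q,speed=.06); r.hold(.2)
hit=r.move_straight([*p[:2],.0636],q,speed=.03,max_force=10)
s=r.read_state(); print(hit,s["eef_pos"],s["contact_force"],s["torque"],s["grip_width"],s["time_s"])
E
```

```text
[-0.93457754  0.35575951  0.        ]
True [ 0.50000921 -0.09999977  0.06399619] [ 0.22144553 -0.03329981  4.6513875 ] [0.05738525 0.04402881 0.01004667] 0.03484016965782146 9.5833
```

It stopped at TCP z 0.0640, where 0.0639 means fully seated. I'll release, press lightly on top with the closed fingers, and look.

```bash
python3 - <<'E'
from h import *
a=np.deg2rad; yaw=a(90-20.84); q=down(yaw)
s=r.read_state(); p=s["eef_pos"]
command_gripper(0.055)
r.move_straight([p[0],p[1],.115],q,speed=.15)
command_gripper(0.0)
hit=r.move_straight([p[0],p[1],.0765],q,speed=.05,max_force=12)
s=r.read_state(); print(hit,s["eef_pos"],s["contact_force"],s["time_s"])
r.move_straight([p[0],p[1],.12],q,speed=.2)
command_gripper(0.085)
ux=np.array([-.9346,.3558])
r.move_straight([p[0]-ux[0]*.04,p[1]-ux[1]*.04,.16],q,speed=.2); r.hold(.1)
im,d,c=snap("wrist","w_seat"); cv2.imwrite("pics/w_seat.png",cv2.resize(im[:,:,::-1],(784,588)))
W=cloud(c,d); Z=W[...,2]
hsv=cv2.cvtColor(im,cv2.COLOR_RGB2HSV).astype(int); H,S,V=hsv[...,0],hsv[...,1],hsv[...,2]
blue=(H>100)&(H<118)&(S>140)
near=np.hypot(W[...,0]-.5,W[...,1]+.1)<.06
m=near&(H<12)&(S>150)&(im[...,0]>130)&(Z>.045)
X=W[m]; co,*_=np.linalg.lstsq(np.c_[X[:,:2]-[.5,-.1],np.ones(len(X))],X[:,2],rcond=None)
print("stone",[np.round(v,4) for v in rect(ray(c,pix(m),.054)[:,:2])],"plane",co)
m=near&blue&(Z>.034); print("rim",[np.round(v,4) for v in rect(ray(c,pix(m),.038)[:,:2])],np.nanmedian(Z[m]))
fl=near&(S<45)&(V>120)&(Z<.012)&(Z>.002)
for k in comps(fl,60): print("flange",k.sum(),[np.round(v,4) for v in rect(ray(c,pix(k),.007)[:,:2])])
print(r.read_state()["time_s"])
E
```

```text
True [ 0.49949957 -0.09981044  0.07902226] [-1.2572837   0.33648511  7.35888601] 11.6583
stone [array([ 0.5401, -0.0914]), np.float64(0.1537), np.float64(0.0636), np.float64(12.5813)] plane [0.01410001 0.0251251  0.05419423]
rim [array([ 0.4999, -0.1003]), np.float64(0.0816), np.float64(0.0467), np.float64(-20.8678)] 0.038137562303738375
flange 714 [array([ 0.4883, -0.1288]), np.float64(0.083), np.float64(0.0073), np.float64(-20.9928)]
flange 699 [array([ 0.5107, -0.0711]), np.float64(0.0821), np.float64(0.0071), np.float64(-20.8738)]
13.3833
```

View pics/w_seat.png

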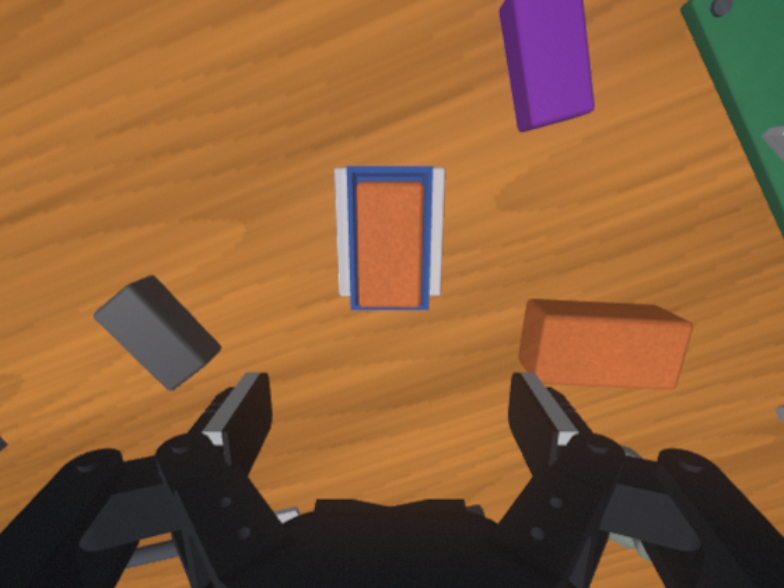

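The stone sits in the pocket at (390,243) with the rim visible all round. The top touched at TCP z 0.0790, which puts it at 54 mm, the seated height. The fitted stone rectangle is invalid because another red region leaked into its mask. I'll redo that with a single component, then grip the holder and lift.

```bash
cat >> h.py <<'E'
def unit(fn,cx,cy,dz=0.,verbose=True):
    """stone & rim & flange of the holder unit standing with underside at dz"""
    im,d,c=load(fn); W=cloud(c,d); Z=W[...,2]-dz
    hsv=cv2.cvtColor(im,cv2.COLOR_RGB2HSV).astype(int); H,S,V=hsv[...,0],hsv[...,1],hsv[...,2]
    near=np.hypot(W[...,0]-cx,W[...,1]-cy)<.055
    m=near&(H<12)&(S>140)&(im[...,0]>110)&(abs(Z-.054)<.006)
    k=comps(m,100)
    out={}
    if k:
        k=max(k,key=lambda q:q.sum()); X=W[k]
        co,*_=np.linalg.lstsq(np.c_[X[:,:2]-[cx,cy],np.ones(len(X))],X[:,2]-dz,rcond=None)
        out["stone"]=rect(ray(c,pix(k),.054+dz)[:,:2])+(np.round(co,4),)
    m=near&(H>100)&(H<118)&(S>140)&(abs(Z-.038)<.005)
    if m.any(): out["rim"]=rect(ray(c,pix(m),.038+dz)[:,:2])+(round(float(np.nanmedian(Z[m])),4),)
    if verbose:
        for n,v in out.items(): print(n,[np.round(x,4).tolist() for x in v])
    return out
E
python3 - <<'E'
from h import *
unit("w_seat",.4998,-.1)
a=np.deg2rad; yaw=a(90-20.86); q=down(yaw)
p=np.array([.4997,-.1000])
command_gripper(.075)
r.move_straight([*p,.09],q,speed=.15)
hit=r.move_straight([*p,.0445],q,speed=.08,max_force=12); print("hit",hit)
command_gripper(.040,70)
s=r.read_state(); print(s["eef_pos"],s["grip_width"],s["contact_force"])
p=s["eef_pos"]
r.move_straight([p[0],p[1],.13],q,speed=.1); r.hold(.1)
s=r.read_state(); print(s["eef_pos"],s["grip_width"],s["contact_force"],s["time_s"])
im,d,c=snap("wrist","w_hl"); cv2.imwrite("pics/w_hl.png",cv2.resize(im[:,:,::-1],(784,588)))
s=s["eef_pos"]; unit("w_hl",s[0],s[1],s[2]-.0445)
E
```

```text
stone [[0.5002, -0.1002], 0.0676, 0.0346, -21.0914, [0.0022, 0.0042, 0.0541]]
rim [[0.4999, -0.1003], 0.0816, 0.0467, -20.8678, 0.0381]
hit False
[ 0.50012442 -0.10019469  0.0454288 ] 0.046031058691136724 [-1.4044083  -0.34926941  5.70590271]
[ 0.49966431 -0.10006079  0.12923009] 0.04609299119570892 [-0.12527287  0.3068108  -4.28164811] 16.5333
stone [[0.4956, -0.0983], 0.0644, 0.0343, -21.0566, [0.0095, 0.0017, 0.0532]]
rim [[0.4986, -0.0995], 0.0819, 0.0473, -20.883, 0.0373]
```

View pics/w_hl.png

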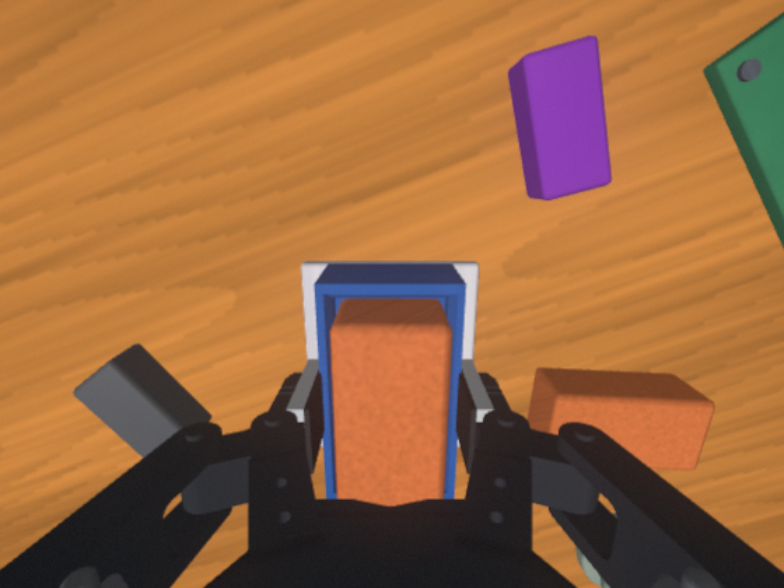

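Holder and stone lift together, with the stone at (390,400) and the grip parallel. The underside is 45.3 mm below the TCP, so the tips are about 23.5 mm up, inside the 18–25 mm range. Next I'll carry it to the apron and set it down on the channel axis.

```bash
cat >> h.py <<'E'
BA=np.deg2rad(15.34); BU=np.array([np.cos(BA),np.sin(BA)]); BN=np.array([-BU[1],BU[0]])
S0,LAT=.5702,.0375
def bp(x,y=0.): return BU*(S0+x)+BN*(LAT+y)
def bl(p): p=np.asarray(p)[:2]; return np.array([p@BU-S0,p@BN-LAT])
QB=down(BA+np.pi/2)
E
python3 - <<'E'
from h import *
print(bp(-.076),bp(.043))
r.reach([*bp(-.076),.13],QB)
r.move_straight([*bp(-.076),.066],QB,speed=.12); r.hold(.3)
hit=r.move_straight([*bp(-.076),.0555],QB,speed=.03,max_force=8)
s=r.read_state(); print(hit,s["eef_pos"],bl(s["eef_pos"]),s["contact_force"],s["grip_width"],s["time_s"])
im,d,c=snap("top","t_ap"); im2,_,_=snap("scene","s_ap")
A=cv2.resize(im[140:280,150:310,::-1],None,fx=4.8,fy=4.0*1.0)
A=cv2.resize(im[160:280,160:300,::-1],None,fx=4.5,fy=4.5,interpolation=cv2.INTER_CUBIC); cv2.imwrite("pics/t_ap.png",A)
cv2.imwrite("pics/s_ap.png",cv2.resize(im2[170:310,260:440,::-1],None,fx=4.2,fy=4.2,interpolation=cv2.INTER_CUBIC))
E
```

```text
[0.46667263 0.1669028 ] [0.58143301 0.19838382]
True [0.46688398 0.16700285 0.05742653] [-7.57697117e-02  4.05739248e-05] [-0.19495566 -0.13732307  4.9391111 ] 0.0466445597056535 18.9583
```

View pics/t_ap.png

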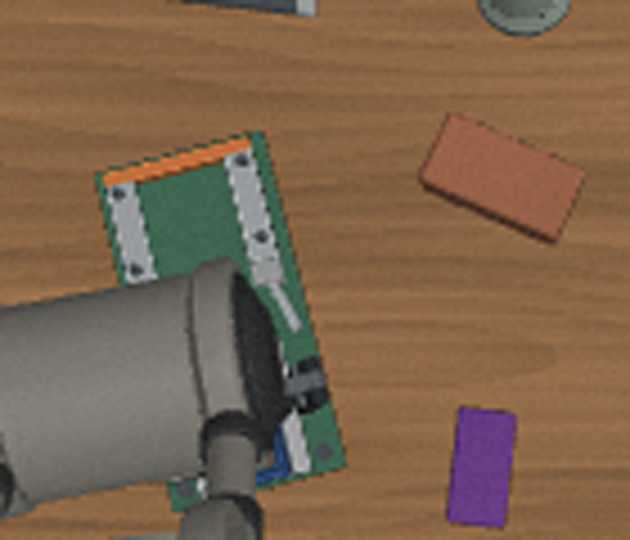

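View pics/s_ap.png

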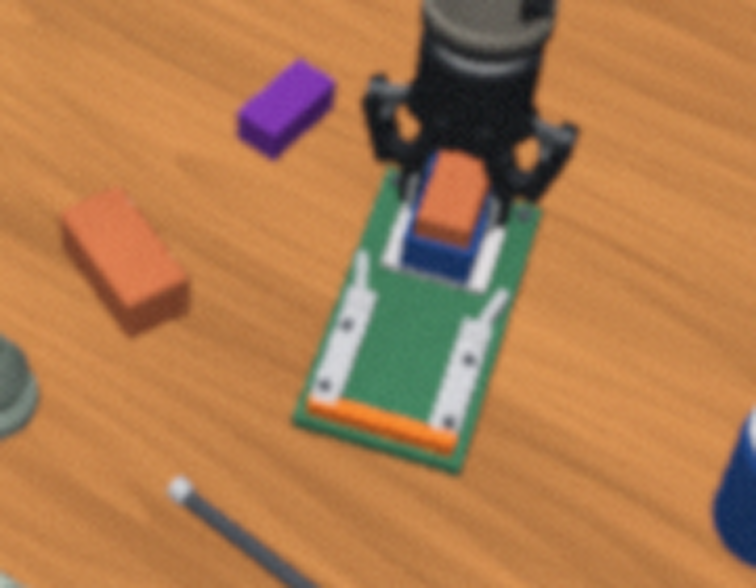

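It touched the apron at TCP z 0.0574 (expected 0.0573). The scene crop shows the unit in line with the channel, with the flange front at (435,275) and about equal gaps to both guides. Now slide it in with a force guard.

```bash
python3 - <<'E'
from h import *
z=.0578
def st(t):
    s=r.read_state(); f=s["contact_force"]; print(t,np.round(bl(s["eef_pos"])*1e3,2),round(s["eef_pos"][2],4),"f along/lat/z",np.round([f[:2]@BU,f[:2]@BN,f[2]],1),np.round(s["torque"],2),round(s["grip_width"],4),round(s["time_s"],2))
r.move_straight([*bp(-.074),z],QB,speed=.03); r.hold(.1); st("start")
for x in (-.035,0.,.03):
    h=r.move_straight([*bp(x),z],QB,speed=.06,max_force=15); st(("to",x,h))
    if h: break
else:
    h=r.move_straight([*bp(.048),z],QB,speed=.03,max_force=15); st(("home",h))
E
```

```text
start [-7.404e+01 -1.000e-02] 0.0575 f along/lat/z [ 0.8 -0.4 -3.8] [-0.   -0.03 -0.04] 0.0464 19.41
('to', -0.035, False) [-35.46   0.06] 0.0576 f along/lat/z [ 0.1  0.4 -3.8] [ 0.04  0.01 -0.01] 0.0463 20.21
('to', 0.0, False) [-0.46  0.03] 0.0576 f along/lat/z [-0.7 -0.2 -4.5] [-0.01  0.    0.02] 0.0464 20.94
('to', 0.03, False) [29.59  0.05] 0.0576 f along/lat/z [ 0.6 -0.3 -4. ] [ 0.01  0.02 -0.05] 0.0466 21.59
('home', True) [ 4.236e+01 -1.000e-02] 0.0575 f along/lat/z [-1.4  0.2  5.8] [ 0.04  0.03 -0.03] 0.0461 22.09
```

It stopped at 42.4 mm, where home is 43. I'll push once more with a bit more force to confirm it's against the stop, then lower and look.

```bash
python3 - <<'E'
from h import *
def st(t):
    s=r.read_state(); f=s["contact_force"]; print(t,np.round(bl(s["eef_pos"])*1e3,2),round(s["eef_pos"][2],4),"f along/lat/z",np.round([f[:2]@BU,f[:2]@BN,f[2]],1),round(s["grip_width"],4),round(s["time_s"],2))
r.hold(.2); st("rest")
h=r.move_straight([*bp(.050),.0578],QB,speed=.02,max_force=25); st(("push",h))
r.hold(.2); st("rest")
im2,_,_=snap("scene","s_home"); cv2.imwrite("pics/s_home.png",cv2.resize(im2[170:310,260:440,::-1],None,fx=4.2,fy=4.2,interpolation=cv2.INTER_CUBIC))
E
```

```text
rest [42.34 -0.  ] 0.0575 f along/lat/z [-0.1 -0.4  5.7] 0.0464 22.29
('push', True) [4.262e+01 1.000e-02] 0.0576 f along/lat/z [-2.   0.2  5.1] 0.0463 22.67
rest [4.254e+01 4.000e-02] 0.0576 f along/lat/z [-1.5  0.8  5.4] 0.0463 22.87
```

View pics/s_home.png

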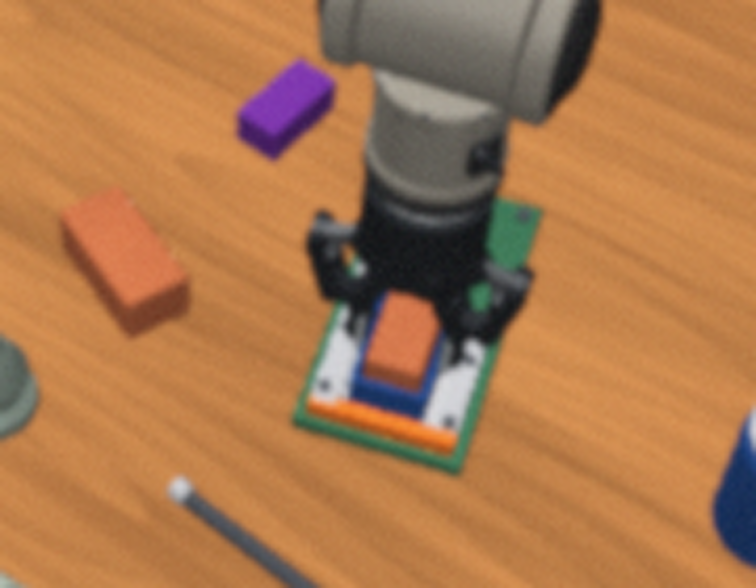

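The crop shows the unit under both keepers, with its front end against the orange stop at (385,405). A 25 N push moved it only 0.3 mm. Release, retreat and check.

```bash
python3 - <<'E'
from h import *
s=r.read_state(); p=s["eef_pos"]
command_gripper(.060); 
r.move_straight([p[0],p[1],.11],QB,speed=.12)
command_gripper(.085)
b=bp(-.02)
r.move_straight([*b,.20],QB,speed=.2); r.hold(.2)
im,d,c=snap("wrist","w_home"); cv2.imwrite("pics/w_home.png",cv2.resize(im[:,:,::-1],(784,588)))
h=bp(.043); o=unit("w_home",h[0],h[1],.012)
for k in o: print(k,bl(o[k][0])*1e3)
W=cloud(c,d); hsv=cv2.cvtColor(im,cv2.COLOR_RGB2HSV).astype(int)
m=(hsv[...,0]<16)&(hsv[...,1]>190)&(abs(W[...,2]-.026)<.002)
X=W[m][:,:2]; X=np.array([bl(x) for x in X]); X=X[(abs(X[:,1])<.04)&(X[:,0]>.07)&(X[:,0]<.11)]
print("orange",np.percentile(X[:,0],[2,50,98])*1e3,len(X))
print(r.read_state()["contact_force"],r.read_state()["time_s"])
E
```

```text
stone [[0.5794, 0.198], 0.0703, 0.0346, 15.5344, [0.0099, 0.0064, 0.0541]]
rim [[0.5791, 0.1977], 0.0855, 0.0465, 15.2903, 0.0381]
stone [40.96640419  0.16328208]
rim [40.55839466 -0.0614382 ]
orange [83.61935384 88.37512893 92.3803861 ] 102
[-0.05471443  0.78707578 -0.16523918] 25.1333
```

View pics/w_home.png

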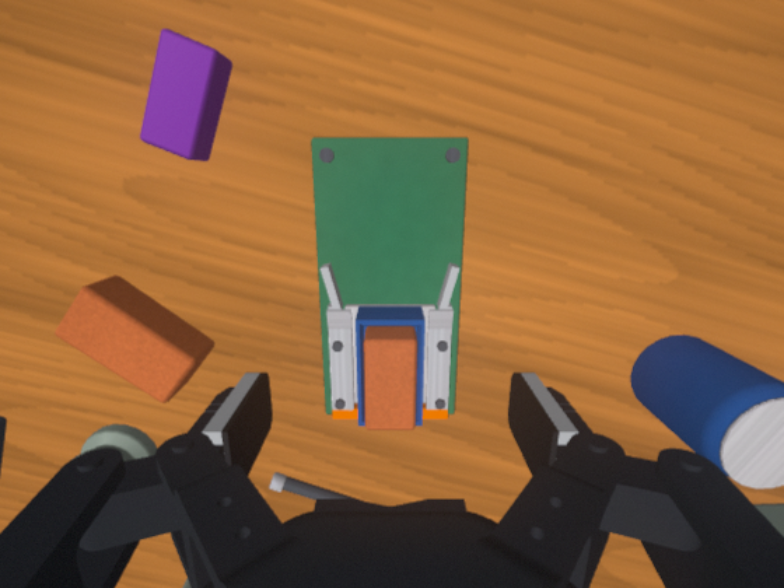

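Stone and rim are level and seated at 54.1 and 38.1 mm. The unit reads 40.6–41 mm along and the stop face 83.6, so the absolute readings are 1.5–2 mm short, though the two are close to flush with each other. I'll look straight down on the gap at the stop.

```bash
python3 - <<'E'
from h import *
b=bp(.16)
r.reach([*b,.15],QB); r.hold(.3)
im,d,c=snap("wrist","w_gap"); s=r.read_state(); print(s["time_s"],bl(s["eef_pos"]))
px=proj(c,[[*bp(.085),.026],[*bp(.085),.05]]); print(px)
u,v=px[0].astype(int)
v0,u0=max(v-70,0),max(u-90,0)
cv2.imwrite("pics/w_gap.png",cv2.resize(im[v0:v0+140,u0:u0+180,::-1],None,fx=4.2,fy=4.2,interpolation=cv2.INTER_CUBIC)); print(v0,u0)
K,R,t=c; print("cam at",bl((-R.T@t)),(-R.T@t)[2])
E
```

```text
26.2583 [1.59814950e-01 2.01487121e-05]
[[278.06440503 124.91824942]
 [278.03845759 124.95788561]]
54 188
cam at [0.08472523 0.00018843] 0.26914189254772025
```

View pics/w_gap.png

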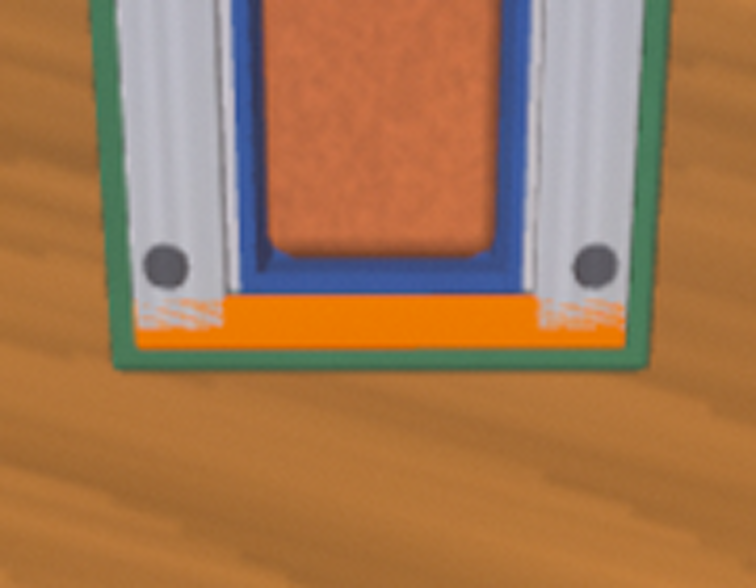

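Seen from directly above, the holder's end meets the orange stop at row 293 with no gap. The flange slivers at the keepers are equal on both sides, and the stone lies inside the rim. One last before/after comparison of the bystanders, then hand in.

```bash
python3 - <<'E'
from h import *
a=np.load("scene0.npz")["im"]; im,d,c=snap("scene","s_fin")
D=cv2.GaussianBlur(cv2.absdiff(a,im),(3,3),0).max(2)>45
for k in comps(D,25): print(k.sum(),np.round(pix(k).min(0)*1.4),np.round(pix(k).max(0)*1.4))
cv2.imwrite("pics/s_fin.png",cv2.resize(im[:,:,::-1],(784,588)))
E
```

```text
72 [533.   0.] [542.  38.]
1289 [547.   0.] [640.  35.]
1495 [641.   0.] [715.  63.]
139 [696.  24.] [715.  76.]
258 [582.  38.] [624.  70.]
10485 [442.  39.] [598. 385.]
58 [633.  45.] [662.  60.]
878 [587.  69.] [685. 143.]
266 [603.  73.] [626. 104.]
171 [567. 144.] [585. 174.]
603 [742. 144.] [783. 202.]
711 [372. 246.] [421. 288.]
153 [333. 304.] [367. 328.]
29 [487. 316.] [504. 319.]
```

View pics/s_fin.png

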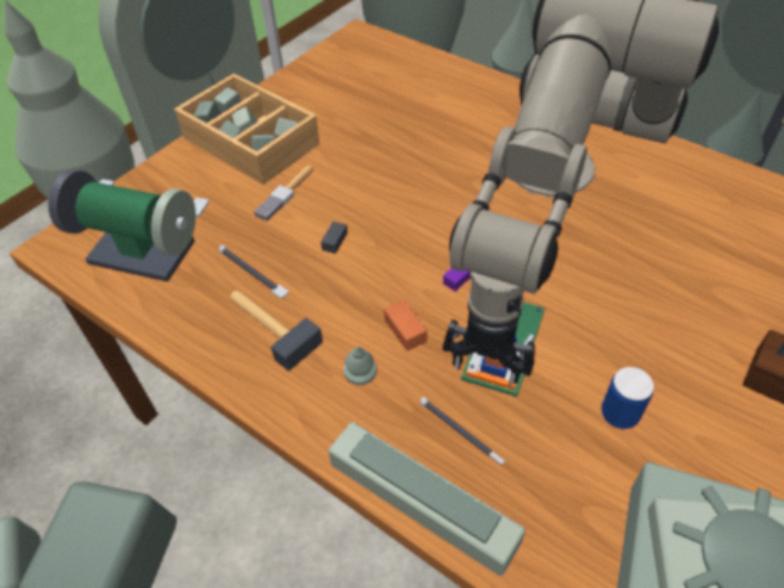

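Apart from the arm, the picture has changed only where the stone (350,312) and holder (397,265) used to stand, and at the bed. Handing in.

```bash
python3 - <<'E'
from h import *
r.finish_job(); print(r.read_state()["time_s"])
E
```

```text
the job is handed in; nothing more can be done
the job is handed in; nothing more can be done
```

The job is done and handed in at about 26 s. The red stone is seated in the holder, and the unit is home under the keeper strips against the orange stop, released.

**What I did:** I took the smaller red block (70×36×30 mm), leaving the larger red one and the purple one. I set it fully into the pocket while the holder stood on the bench. Then I carried both together to the apron, slid them under the keepers until they stopped, pushed once more with a 25 N limit, and let go.

**Last checks:**
- **Stone:** its top is 54.1 mm above the holder's underside and the rim is at 38.1 mm, so it is fully seated and level to within about 0.7°.
- **Home:** a view straight down shows no gap between the holder's end and the orange stop, with the flange under both strips.
- **Everything else:** the grey stone and the other items in view have not moved. The purple block was partly hidden by the arm in the last picture, but looked undisturbed in the earlier ones.

**Disagreements:**
- One wrist view put the holder at 40.6–41 mm along the channel instead of 43. The arm's own position read 42.5 mm. That view also read the stop face 1.4 mm short, so I put the difference down to calibration; the straight-down view and the push both agree it is home.
- One stone measurement after seating was invalid because its mask took in another red area. Redone properly, it agreed with the rest.

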